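# Reset the shaker's interlock with the two-key chord

## Task

Reset the interlock of the bench shaker: with a fingertip push the clear sliding guard along its track (by its upright tab, without gripping it) well clear of both round keys, far towards the other end of the track. Then press the two round keys fully down together, one fingertip on each and never one alone, hold both down for at least three seconds, let them spring back up and move clear. Do not press the small square key between them, and leave the bottle, beaker and jar standing where they are.

Things in the scene. Friction and masses are not known exactly. Their poses are not given: they have to be found in the camera images.
- shaker: white bench shaker, fixed, 260 (x) by 320 (y) mm; origin at the middle of its underside on the bench, x away from its front, y to its left, z up. In front is a flat control deck 70 mm high (x from -130 to -35 mm) with everything to be operated; behind it the housing is 100 mm high, the shaking platform 112 mm and the microplates on it 126 mm (x from -20 to 120 mm). Centre of the key row: x = -85, y = -75 mm; both guard and key row run along y
- key_right_top (a point): centre of the top face of the right round key: grey plastic, 24 mm across, its top 84 mm above the bench, 14 mm above the deck. Axes as the shaker's
- key_left_top (a point): centre of the top face of the left round key, same as the right one and 64 mm from it along the shaker's y. Both are under the guard at the start
- key_right (a joint): travel of the right round key: 0 up, 0.006 m fully down; spring return, 1.5 N to start moving and 5 N at the bottom
- key_left (a joint): travel of the left round key, same as the right one
- key_square_top (a point): top of the small square key midway between the round ones, 14 by 14 mm, top 79 mm above the bench; not to be pressed
- key_square (a joint): travel of the square key: 0 up, 0.004 m fully down; spring return
- guard_tab (a point): middle of the top of the guard's upright tab. The guard is a clear plate 78 (x) by 116 (y) by 4 mm with grey edges, its top 94 mm above the bench, 10 mm over the round keys; the grey tab stands in its middle, 40 (x) by 12 (y) mm and 30 mm high (its top 124 mm above the bench). It slides along the shaker's +y (to the left) with about 1.5 N of friction and stays where it is left
- guard (a joint): position of the guard along the shaker's y: 0 centred over the keys, 0.15 m at the far end of its track; beyond 0.12 both keys are well uncovered
- bottle: amber bottle, loose, 56 mm across, 130 mm high, origin at the middle of its underside; leave alone
- beaker: glass beaker, loose, 56 mm across, 75 mm high, origin at the middle of its underside; leave alone
- jar: white jar with black lid, loose, 44 mm across, 60 mm high, origin at the middle of its underside; leave alone

How it is judged:
By the outcome, as a careful person would: the job done as asked, in the order asked, and still so for the second after the job is handed in, with the robot touching nothing.
It also fails if it takes over 58 s, if anything falls off the work surface, if the arm or the gripper's body presses on something with over 40 N, if the wrist force passes 120 N, or if a joint passes its speed limit or range.

## Robot

A 6-joint arm with a two-finger parallel gripper is mounted at the origin on the work surface. World frame = base frame: x ahead of the robot, y to its left, z up, the work surface at z = 0. Lengths are in m, angles in rad, forces in N, time in s.
With the tool pointing down it reaches from about 0.35 to 0.875 m from the base axis. Payload 15.5 kg.
Tool frame: the origin (TCP) lies at the very end of the fingers, on their centre line; the grasp point (between the pads) lies 19 mm behind it (robot.pinch_z is the distance from the TCP to the grasp point, in m); z points along the fingers, y is the line along which they close (so a half turn about z gives the same grasp; the last joint's range is limited). The gripper opens to 85 mm and grips with 20 to 120 N. Pads are 22 mm wide; open, the fingers measure 114 mm over their backs; the gripper's body (76 mm by 85 mm) begins 54 mm behind the grasp point. The pads swing forward as they close: fully open they stand 13 mm farther back than shut.
Start: joints at [-1.325, 0.494, 1.345, -0, 1.302, -0.096], TCP at [0.209, -0.589, 0.231] pointing down, gripper open.
Joint ranges: [-2.91, 2.91], [-0.82, 2.16], [0.22, 2.67], [-1.22, 4.37], [0.12, 2.79], [-3.08, 3.08]. Speed limits (rad/s): [1.89, 1.89, 2.57, 3.01, 3.01, 3.01].

## Interface

Orientations are given as a unit quaternion [w, x, y, z].
In Python, from cell import robot gives the robot as it stands.
- The arm moves only by the shell command python3 -m pendant 'ROWS' [OPENING] [FORCE]. ROWS is a JSON object of lists of equal length, an entry for each row: "slide": the shift along the world's x, y, z normalised to -1 to 1, where 1 is 0.4 m, a list of three; "rotation": the turn, a rotation vector about the world's x, y, z normalised to -1 to 1, where 1 is pi/2 rad, a list of three. A call has exactly 5 rows; each row is the pose to reach, as a shift and turn from the pose commanded when the call began; what a row does not reach only later rows make up. A row lasts 1/10 s, in which the tool goes at most 50 mm and 8.59 degrees, less where a joint would pass 70% of its speed; a pose out of reach is approached as far as the arm can. A call with a number of a shift or a turn outside -1 to 1 is refused whole. A call with a gripper value outside its range is refused whole. OPENING is the gripper's target within -1 to 1 (fully open at 1, half-way at 0, shut at -1), set as the call begins (- or left out, the last holds). The fingers move at their own pace and stop on an object; FORCE is the grip in N (left out, the last holds). Time passes only in rows, so rows that repeat a pose let the fingers close, or fill a call up. It gives the time, the measured TCP pose, the force, the opening and the grip force at its end, in the units of the state.
- robot.observe(): the state, without advancing time (a new reading comes with each control period).
- robot.get_image(name): name is "scene" or "top"; returns a dict with "image" (400x640x3 uint8, blue, green, red), "fov_y" (degrees; the focal length in pixels is half the picture's height over the tangent of half this angle, whatever the lens; pixels are square), "cx", "cy" (the principal point, pixels), "distortion" ([k1, k2, p1, p2, k3] as OpenCV has them; the pictures are not rectified), "R" (3x3) and "t" (3): a world point X has camera coordinates R X + t. Camera axes: x right, y down, z forward; pixel columns grow to the right and rows downward; lengths in m; the calibration is good to about 2 mm. A picture is of the moment at which its call begins. There is no depth.
- robot.sign_off(): hands the job in; it is judged then, once.
Trained networks look in the newest picture that a camera, given by its name, has taken for a name from the list of things; names that differ only in an ending like _2 or _b are one class to them, and where a whole thing is asked for, a point or a joint stands for the part that bears it (a point fixed in the world has none). Each returns a list of dicts, best first, with "score" (0 to 1); they miss things now and then, are a little off and sometimes report something else, mostly with a low value. They report only what shows in the picture. A call takes as long as a camera call.
- robot.recognise(target, camera): "at" ([x, y, z] in m, in world coordinates, good to about 4 mm: the middle of the surface that is visible of it).
- robot.cut_out(target, camera): "pixels" (400x640 bool, what is visible of it).
- robot.pinpoint(target, camera): "at" ([x, y, z] in m, in world coordinates, good to about 4 mm: a listed point, or the origin of a listed thing).
The state is a dict: "time": time; "joint_positions": joint angles; "qd": joint speeds; "tau": joint torques, N m; "tool_pos": TCP position; "ee_rot": TCP orientation; "contact_force": force on the tool from outside, world axes, zero at the start; "moment": the same for the moment, N m; "opening": finger opening in m; "grip_force": force on a finger pad.
Only numpy, scipy, OpenCV 4.12 (cv2) and the standard library are available. Lean on these libraries where they do the work, as an engineer would, in place of code of your own. Each camera call takes 0.05 s, during which the arm holds its last target. There are 200 camera calls.

## Working session

There is one attempt and no reset: what is moved stays moved. The work goes in short steps, Python scripts to look and compute and a shell command to move; the robot and the scene stay as the last step left them, time stands still between calls to the robot, and variables do not carry over. Pictures are saved under pics/ and viewed, at most 10 in all, crops included, and the job is handed in when it is done.

```bash
ls; mkdir -p pics; python3 - <<'E'
from cell import robot
import cv2
s=robot.observe(); print(s)
for c in("scene","top"):
    im=robot.get_image(c); cv2.imwrite(f"pics/{c}0.png",im["image"])
    for n in("shaker","key_right_top","key_left_top","key_square_top","guard_tab","bottle","beaker","jar"):
        r=robot.pinpoint(n,c); print(c,n,[(round(q["score"],2),[round(float(v),3) for v in q["at"]]) for q in r[:2]])
print(robot.observe()["time"])
E
```

```text
pics
{'time': 0.0, 'joint_positions': array([-1.32549720e+00,  4.94195938e-01,  1.34613078e+00, -4.40654226e-06,
        1.30249616e+00, -9.54945983e-02]), 'qd': array([-0.00076414,  0.00076726, -0.00041559, -0.00086563,  0.00150304,
       -0.00015282]), 'tau': array([ 6.19193015e-04, -8.82158518e+01, -3.83857834e+01,  9.44124599e-05,
        1.03979849e-02, -9.05222862e-06]), 'tool_pos': array([ 0.20881435, -0.58870461,  0.23069244]), 'ee_rot': array([-6.13228838e-04,  9.85517262e-01,  1.69574021e-01, -4.81483766e-05]), 'contact_force': array([ 0.50314828, -0.11595196,  0.12380726]), 'moment': array([-0.0080316 ,  0.0546881 , -0.01877009]), 'grip_force': 0.0, 'opening': 0.08524211802043584}
scene shaker [(0.89, [0.613, -0.054, 0.0])]
scene key_right_top []
scene key_left_top [(0.38, [0.746, 0.175, -0.002])]
scene key_square_top []
scene guard_tab [(0.61, [0.519, -0.077, 0.126])]
scene bottle [(0.6, [0.52, -0.289, -0.002])]
scene beaker [(0.92, [0.621, 0.222, 0.005])]
scene jar [(0.56, [0.751, 0.172, -0.003])]
top shaker [(0.82, [0.618, -0.051, 0.0])]
top key_right_top [(0.52, [0.503, -0.13, 0.084])]
top key_left_top []
top key_square_top []
top guard_tab [(0.79, [0.518, -0.078, 0.126])]
top bottle [(0.65, [0.522, -0.291, -0.001])]
top beaker [(0.88, [0.622, 0.218, -0.001])]
top jar [(0.62, [0.745, 0.174, 0.004])]
0.9
```

View pics/scene0.png

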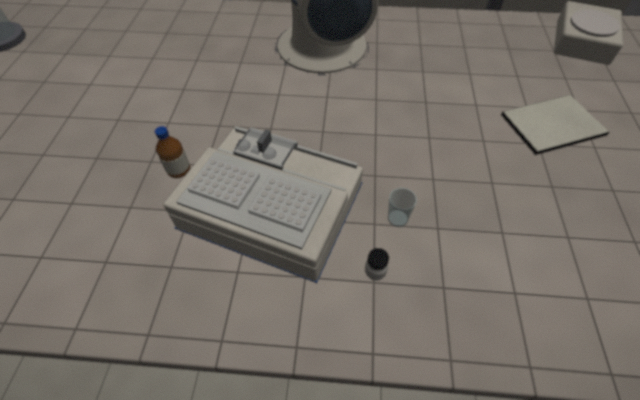

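View pics/top0.png

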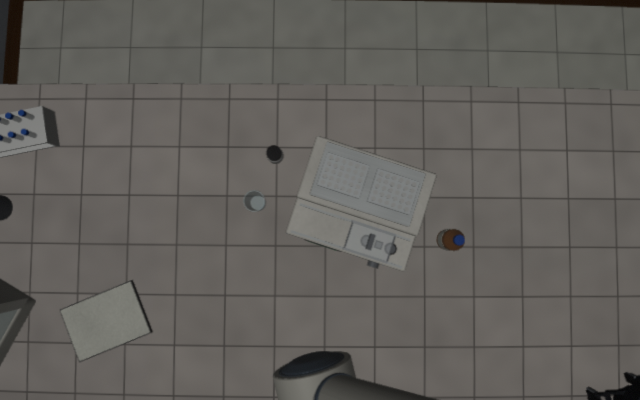

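Both views agree. The shaker is at about (0.616, -0.052) with yaw near -17.5°, the bottle is to its right, and the beaker and jar are to its left. The tab is at about (370,241) in the top view. Next I'll refine yaw and position by fitting the known outline.

```bash
cat > h.py <<'E'
import numpy as np, cv2
def K(im):
    f=200/np.tan(np.radians(im["fov_y"]/2)); return np.array([[f,0,im["cx"]],[0,f,im["cy"]],[0,0,1.]])
def proj(im,P):
    return cv2.projectPoints(np.asarray(P,float).reshape(-1,3),cv2.Rodrigues(np.array(im["R"]))[0],np.array(im["t"],float),K(im),np.array(im["distortion"],float))[0].reshape(-1,2)
def toworld(p,P):
    P=np.asarray(P,float); c,s=np.cos(p[2]),np.sin(p[2])
    return np.c_[p[0]+c*P[:,0]-s*P[:,1],p[1]+s*P[:,0]+c*P[:,1],P[:,2]]
E
cat > fit.py <<'E'
from cell import robot
from h import *
from scipy.optimize import minimize
ims={c:robot.get_image(c) for c in("scene","top")}
ms={c:robot.cut_out("shaker",c)[0]["pixels"] for c in ims}
B=[(x,y,z) for x,zs in((-.13,(0,.07)),(-.035,(.07,.1)),(.13,(0,.1))) for y in(-.16,.16) for z in zs]
def sil(p,im):
    h=cv2.convexHull(proj(im,toworld(p,B)).astype(np.float32)); m=np.zeros((1600,2560),np.uint8)
    cv2.fillPoly(m,[np.round(h*4+1.5).astype(int)],1); return cv2.resize(m.astype(np.float32),(640,400),interpolation=cv2.INTER_AREA)
def cost(p,cs=("scene","top")): return sum(np.abs(sil(p,ims[c])-ms[c]).sum() for c in cs)
for cs in(("scene",),("top",),("scene","top")):
    r=minimize(lambda u:cost([.616+u[0]*.01,-.052+u[1]*.01,-.3+u[2]*.05],cs),[0,0,0],method="Nelder-Mead",options=dict(initial_simplex=[[0,0,0],[1,0,0],[0,1,0],[0,0,1]],maxiter=150))
    p=[.616+r.x[0]*.01,-.052+r.x[1]*.01,-.3+r.x[2]*.05]; print(cs,np.round(p,4),r.fun, [ms[c].sum() for c in cs])
g=[]
tab=toworld(p,[(-.085,-.055,.124)]);print("tab@g=.02",tab,"keys",toworld(p,[(-.085,-.107,.084),(-.085,-.043,.084)]))
out=[]
for c,(x,y) in dict(scene=(150,110),top=(280,130)).items():
    s=cv2.resize(ims[c]["image"][y:y+130,x:x+200] if 0 else ims[c]["image"][y:y+150,x:x+180],None,fx=4,fy=4,interpolation=cv2.INTER_CUBIC) 
    s=cv2.convertScaleAbs(s,alpha=1.6)
    for P,col in((B,(0,255,0)),([(-.085,-.107,.084),(-.085,-.043,.084)],(0,0,255)),([(-.085,-.055,.124)],(255,0,0))):
        for q in proj(ims[c],toworld(p,P)): cv2.circle(s,tuple(int(v) for v in ((q-[x,y])*4+1.5)),3,col,1)
    cv2.imwrite(f"pics/fit_{c}.png",s[:600,:800])
E
python3 fit.py
```

```text
('scene',) [ 0.6098 -0.054  -0.3076] 630.625 [np.int64(19622)]
('top',) [ 0.6131 -0.0531 -0.304 ] 295.6875 [np.int64(13286)]
('scene', 'top') [ 0.6109 -0.0534 -0.3023] 1062.125 [np.int64(19622), np.int64(13286)]
tab@g=.02 [[ 0.51334186 -0.08063821  0.124     ]] keys [[ 0.49785887 -0.13027969  0.084     ]
 [ 0.51691485 -0.06918248  0.084     ]]
```

View pics/fit_top.png

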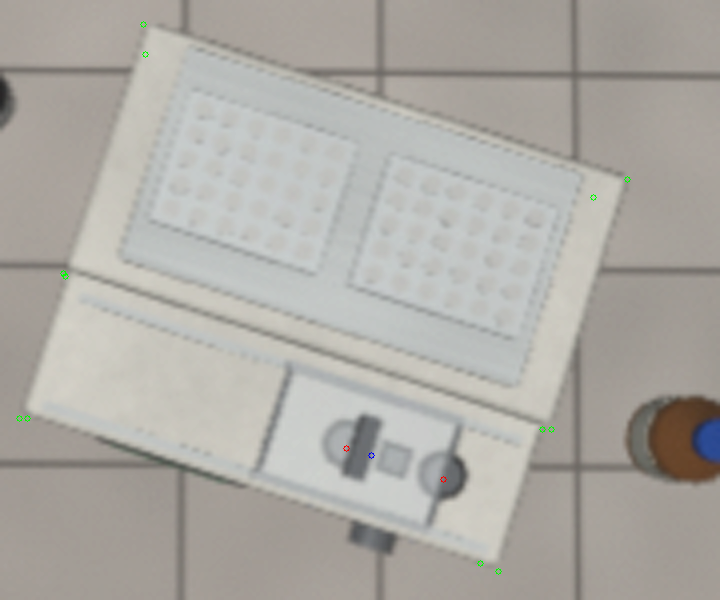

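View pics/fit_scene.png

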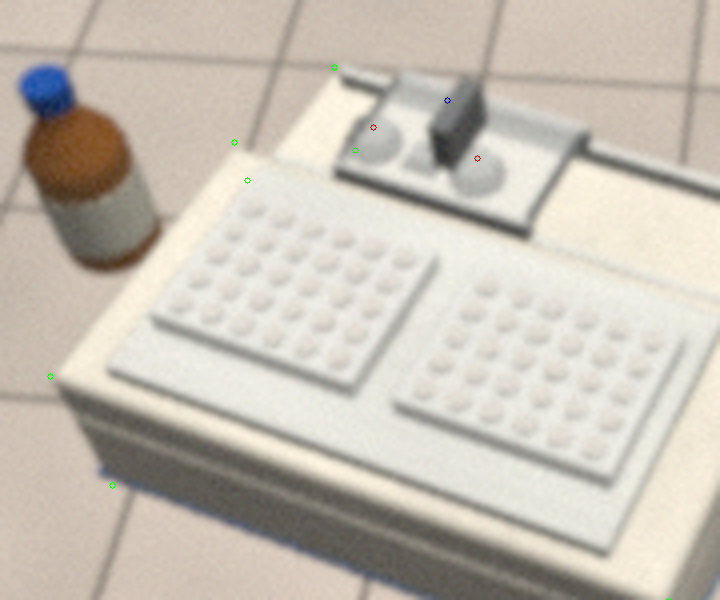

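The fit is a few mm off in x: the keys show at (444,475) and (346,443) in the top crop, slightly up from the predicted marks. I'll solve for the pose from these picked points.

```bash
cat > pick.py <<'E'
from cell import robot
from h import *
from scipy.optimize import least_squares
ims={c:robot.get_image(c) for c in("scene","top")}
pk={"top":((280,130),[((148,24),(.13,.16,.1)),((627,180),(.13,-.16,.1)),((27,410),(-.13,.16,.07)),((497,563),(-.13,-.16,.07)),((443,474),(-.085,-.107,.084)),((346,443),(-.085,-.043,.084))]),
"scene":((150,110),[((340,72),(-.13,-.16,.07)),((376,138),(-.085,-.107,.084)),((478,172),(-.085,-.043,.084)),((60,376),(.13,-.16,.1))])}
def res(p,cs):
    return np.concatenate([(proj(ims[c],toworld(p,[b for _,b in pk[c][1]]))-((np.array([a for a,_ in pk[c][1]])-1.5)/4+pk[c][0])).ravel() for c in cs])
for cs in(["top"],["scene"],["top","scene"]):
    r=least_squares(lambda p:res(p,cs),[.615,-.053,-.3],x_scale=[.01,.01,.05],loss="soft_l1"); p=r.x; print(cs,p.round(4),res(p,cs).reshape(-1,2).round(1).tolist())
def tabres(g): return [proj(ims["top"],toworld(p,[(-.085,-.075+g,.124)])),proj(ims["scene"],toworld(p,[(-.085,-.075+g,.124)]))]
for g in(0,.02): print(g,[((t[0]-o)*4+1.5).round(0) for t,o in zip(tabres(g),((280,130),(150,110)))])
w=toworld(p,[(-.085,-.107,.084),(-.085,-.043,.084),(-.085,-.075,.084),(-.085,-.055,.124)]).round(4);print(w)
E
python3 pick.py
```

```text
['top'] [ 0.6141 -0.0543 -0.3084] [[-0.2, -1.3], [0.6, -1.0], [-1.7, 0.3], [0.3, 1.2], [0.1, 0.3], [0.2, 0.1]]
['scene'] [ 0.6168 -0.0516 -0.3167] [[0.1, 0.3], [0.4, -1.0], [0.8, -1.2], [-2.6, 1.5]]
['top', 'scene'] [ 0.6144 -0.0531 -0.3111] [[-0.5, -1.5], [0.2, -0.9], [-2.3, -0.0], [-0.4, 1.2], [-0.5, 0.2], [-0.4, 0.0], [-0.8, -0.4], [-0.4, -1.8], [0.0, -2.1], [-2.9, 0.8]]
0 [array([400., 460.]), array([415.,  95.])]
0.02 [array([369., 450.]), array([449., 105.])]
[[ 0.5007 -0.129   0.084 ]
 [ 0.5203 -0.068   0.084 ]
 [ 0.5105 -0.0985  0.084 ]
 [ 0.5166 -0.0795  0.124 ]]
```

```bash
python3 -m pendant '{"slide":[[0.06,0.1,0],[0.13,0.21,0],[0.2,0.32,0],[0.27,0.43,0],[0.32,0.52,0]],"rotation":[[0,0,-0.08],[0,0,-0.165],[0,0,-0.25],[0,0,-0.33],[0,0,-0.412]]}' -1 20
python3 -m pendant '{"slide":[[0.06,0.09,0],[0.12,0.18,0],[0.18,0.27,0],[0.24,0.36,0],[0.24,0.36,0]],"rotation":[[0,0,0],[0,0,0],[0,0,0],[0,0,0],[0,0,0]]}'
python3 -m pendant '{"slide":[[0.05,0.08,0],[0.1,0.16,0],[0.15,0.24,0],[0.187,0.317,0],[0.187,0.317,0]],"rotation":[[0,0,0],[0,0,0],[0,0,0],[0,0,0],[0,0,0]]}'
```

```text
time: 1.7
tool_pos: [0.3378, -0.3793, 0.2314]
ee_rot: [0.0, 0.988, -0.155, 0.0]
contact_force: [1.8, -0.2, -0.5]
opening: 0.0125
grip_force: 0.0
time: 2.2
tool_pos: [0.4349, -0.2333, 0.2314]
ee_rot: [-0.0, 0.989, -0.151, 0.0]
contact_force: [-0.4, -1.2, 0.3]
opening: 0.0001
grip_force: 0.0
time: 2.7
tool_pos: [0.509, -0.1076, 0.2313]
ee_rot: [-0.0, 0.989, -0.151, 0.0]
contact_force: [-0.5, -1.2, -0.1]
opening: -0.0002
grip_force: 0.0
```

```bash
python3 -m pendant '{"slide":[[-0.003,-0.01,-0.05],[-0.003,-0.01,-0.11],[-0.003,-0.01,-0.17],[-0.003,-0.01,-0.23],[-0.003,-0.01,-0.23]],"rotation":[[0,0,0],[0,0,0],[0,0,0],[0,0,0],[0,0,0]]}'
python3 - <<'E'
from cell import robot
from h import *
out=[]
for c,(x,y) in dict(scene=(180,60),top=(320,200)).items():
    im=robot.get_image(c); out.append(cv2.convertScaleAbs(cv2.resize(im["image"][y:y+140,x:x+100],None,fx=4,fy=4,interpolation=cv2.INTER_CUBIC),alpha=1.5))
    r=robot.pinpoint("guard_tab",c); print(c,[(round(q["score"],2),[round(float(v),3) for v in q["at"]]) for q in r[:2]])
cv2.imwrite("pics/pre.png",np.hstack(out))
E
```

```text
time: 3.2
tool_pos: [0.5047, -0.1145, 0.1371]
ee_rot: [-0.0, 0.988, -0.153, -0.002]
contact_force: [-0.4, 0.2, -0.2]
opening: -0.0001
grip_force: 0.0
scene [(0.64, [0.519, -0.077, 0.126])]
top [(0.56, [0.52, -0.078, 0.125])]
```

View pics/pre.png

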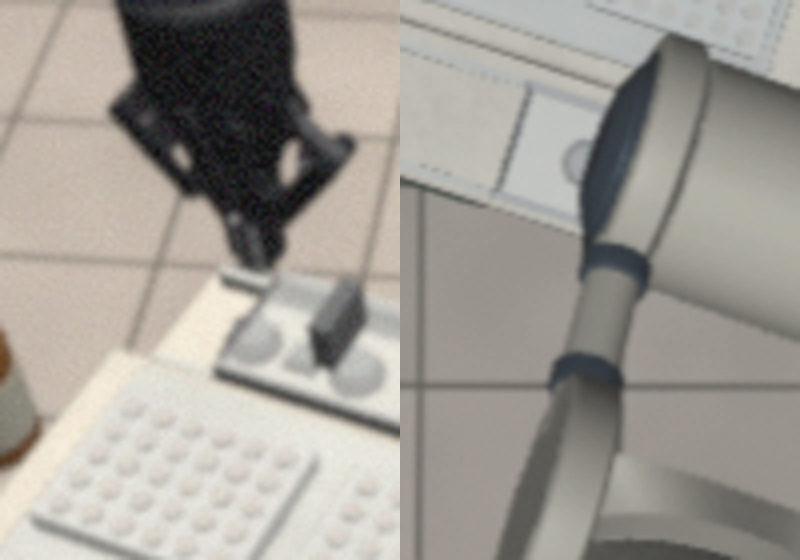

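The picture shows the closed fingertips on the right-hand side of the tab, about 30 mm clear, with the tab near (335,320). Next I lower and push.

```bash
python3 -m pendant '{"slide":[[0,0,-0.03],[0,0,-0.06],[0,0,-0.078],[0,0,-0.078],[0,0,-0.078]],"rotation":[[0,0,0],[0,0,0],[0,0,0],[0,0,0],[0,0,0]]}'
python3 -m pendant '{"slide":[[0.007,0.022,0],[0.015,0.046,0],[0.022,0.07,0],[0.03,0.094,0],[0.037,0.117,0]],"rotation":[[0,0,0],[0,0,0],[0,0,0],[0,0,0],[0,0,0]]}'
```

```text
time: 3.9
tool_pos: [0.5064, -0.1142, 0.1078]
ee_rot: [-0.0, 0.988, -0.153, -0.0]
contact_force: [-0.1, 0.5, -0.3]
opening: -0.0
grip_force: 0.0
time: 4.4
tool_pos: [0.5218, -0.0664, 0.1083]
ee_rot: [0.0, 0.988, -0.152, 0.0]
contact_force: [0.6, -1.5, 0.8]
opening: 0.0
grip_force: 0.9
```

```bash
python3 -m pendant '{"slide":[[0.007,0.022,0],[0.015,0.046,0],[0.022,0.07,0],[0.03,0.094,0],[0.037,0.117,0]],"rotation":[[0,0,0],[0,0,0],[0,0,0],[0,0,0],[0,0,0]]}'
python3 -m pendant '{"slide":[[0.007,0.022,0],[0.014,0.044,0],[0.021,0.066,0],[0.028,0.088,0],[0.028,0.088,0]],"rotation":[[0,0,0],[0,0,0],[0,0,0],[0,0,0],[0,0,0]]}'
python3 - <<'E'
from cell import robot
from h import *
out=[]
for c,(x,y) in dict(scene=(180,60),top=(320,200)).items():
    im=robot.get_image(c); out.append(cv2.convertScaleAbs(cv2.resize(im["image"][y:y+140,x:x+100],None,fx=4,fy=4,interpolation=cv2.INTER_CUBIC),alpha=1.5))
    for n in("guard_tab","key_right_top","key_left_top"):
        r=robot.pinpoint(n,c); print(c,n,[(round(q["score"],2),[round(float(v),3) for v in q["at"]]) for q in r[:2]])
cv2.imwrite("pics/post.png",np.hstack(out))
E
```

```text
time: 4.9
tool_pos: [0.5363, -0.0198, 0.1081]
ee_rot: [-0.0, 0.988, -0.153, -0.0]
contact_force: [0.2, -2.2, 1.8]
opening: -0.0004
grip_force: 0.9
time: 5.4
tool_pos: [0.5475, 0.0157, 0.108]
ee_rot: [-0.0, 0.988, -0.152, -0.0]
contact_force: [0.4, -0.1, 0.5]
opening: -0.0002
grip_force: 0.0
scene guard_tab [(0.85, [0.553, 0.034, 0.127])]
scene key_right_top [(0.39, [0.503, -0.131, 0.085])]
scene key_left_top [(0.65, [0.518, -0.07, 0.085])]
top guard_tab []
top key_right_top [(0.59, [0.506, -0.13, 0.084])]
top key_left_top []
```

View pics/post.png

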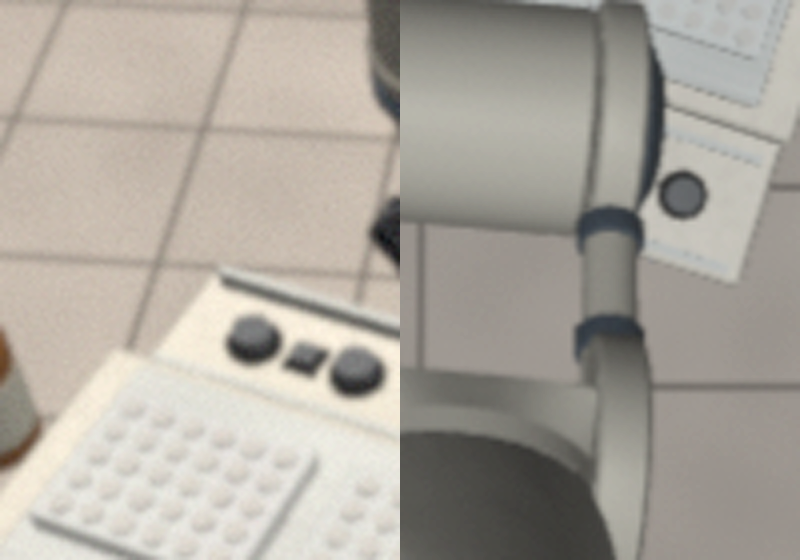

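The guard is at about 0.138, and both keys are uncovered at (253,337) and (357,368). The square key sits between them. Next I retract, open to about 49.5 mm and go above the key centre.

```bash
python3 -m pendant '{"slide":[[-0.005,-0.015,0],[-0.012,-0.04,0.03],[-0.024,-0.075,0.1],[-0.04,-0.13,0.175],[-0.06,-0.19,0.175]],"rotation":[[0,0,0],[0,0,0],[0,0,0],[0,0,0],[0,0,0]]}'
python3 -m pendant '{"slide":[[-0.015,-0.05,0],[-0.029,-0.094,0],[-0.029,-0.094,0],[-0.029,-0.094,0],[-0.029,-0.094,0]],"rotation":[[0,0,0],[0,0,0],[0,0,0],[0,0,0],[0,0,0]]}' 0.16
python3 - <<'E'
from cell import robot
from h import *
for c,pts in dict(scene=[(255,334),(358,365)],top=[(283,194)]).items():
    im=robot.get_image(c); o=dict(scene=(180,60),top=(320,200))[c]
    for a in pts:
        q=(np.array(a)-1.5)/4+o
        n=cv2.undistortPoints(np.array([[q]],float),K(im),np.array(im["distortion"],float))[0,0]
        R,t=np.array(im["R"]),np.array(im["t"]); d=R.T@[n[0],n[1],1]; C=-R.T@t; print(c,(C+d*(.084-C[2])/d[2]).round(4))
E
```

```text
time: 6.3
tool_pos: [0.5248, -0.0631, 0.1823]
ee_rot: [0.0, 0.988, -0.152, 0.003]
contact_force: [0.4, -0.4, -0.9]
opening: -0.0
grip_force: 0.0
time: 6.8
tool_pos: [0.5118, -0.0989, 0.1784]
ee_rot: [-0.0, 0.988, -0.153, 0.0]
contact_force: [-0.8, 0.0, -0.7]
opening: 0.0495
grip_force: 0.0
scene [ 0.5029 -0.1282  0.084 ]
scene [ 0.5213 -0.068   0.084 ]
top [ 0.5013 -0.1303  0.084 ]
```

```bash
python3 -m pendant '{"slide":[[0,0,-0.05],[0,0,-0.11],[0,0,-0.17],[0,0,-0.21],[0,0,-0.21]],"rotation":[[0,0,0],[0,0,0],[0,0,0],[0,0,0],[0,0,0]]}'
python3 - <<'E'
from cell import robot
from h import *
im=robot.get_image("scene")["image"]; x,y=190,80
cv2.imwrite("pics/near.png",cv2.convertScaleAbs(cv2.resize(im[y:y+100,x:x+110],None,fx=6,fy=6,interpolation=cv2.INTER_CUBIC),alpha=1.8))
s=robot.observe();print(s["tool_pos"],s["ee_rot"],s["contact_force"])
E
```

```text
time: 7.4
tool_pos: [0.5107, -0.0983, 0.0924]
ee_rot: [-0.0, 0.988, -0.152, -0.002]
contact_force: [0.2, -0.2, 1.0]
opening: 0.0494
grip_force: 0.0
[ 0.51130955 -0.09853371  0.09356345] [-1.47032739e-04  9.88339596e-01 -1.52262692e-01 -9.45688870e-04] [0.40089776 0.16973159 0.92786901]
```

View pics/near.png

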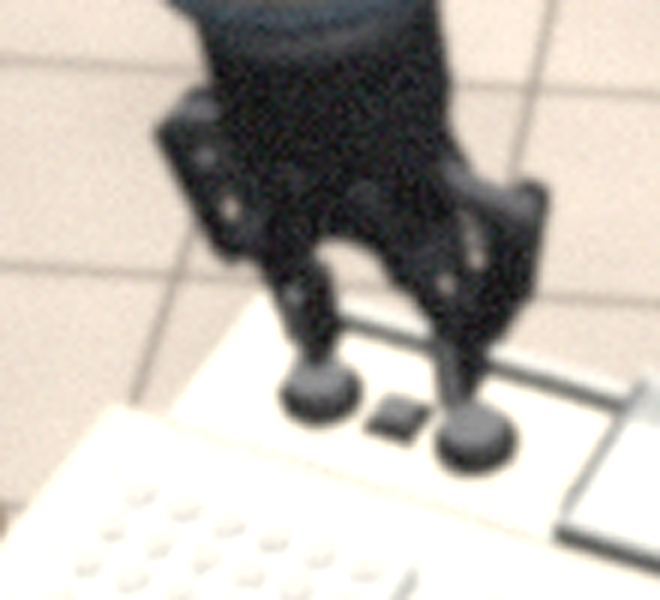

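The fingertips are above the two keys, tips near (320,360) and (460,400) with key tops at (322,385) and (477,432). Their spacing is slightly narrow, so I'll open a bit more and then descend slowly on force.

```bash
python3 -m pendant '{"slide":[[0,0,0],[0,0,0],[0,0,0],[0,0,-0.005],[0,0,-0.01]],"rotation":[[0,0,0],[0,0,0],[0,0,0],[0,0,0],[0,0,0]]}' 0.29
python3 -m pendant '{"slide":[[0,0,-0.003],[0,0,-0.006],[0,0,-0.009],[0,0,-0.012],[0,0,-0.012]],"rotation":[[0,0,0],[0,0,0],[0,0,0],[0,0,0],[0,0,0]]}'
```

```text
time: 7.95
tool_pos: [0.5118, -0.0991, 0.0902]
ee_rot: [0.0, 0.988, -0.153, 0.0]
contact_force: [1.4, -0.3, -0.6]
opening: 0.0553
grip_force: 0.0
time: 8.45
tool_pos: [0.5117, -0.099, 0.0851]
ee_rot: [-0.0, 0.988, -0.153, -0.0]
contact_force: [0.4, -0.4, -0.3]
opening: 0.0553
grip_force: 0.0
```

```bash
python3 -m pendant '{"slide":[[0,0,-0.002],[0,0,-0.004],[0,0,-0.006],[0,0,-0.006],[0,0,-0.006]],"rotation":[[0,0,0],[0,0,0],[0,0,0],[0,0,0],[0,0,0]]}'
```

```text
time: 8.95
tool_pos: [0.5117, -0.099, 0.0829]
ee_rot: [-0.0, 0.988, -0.153, -0.0]
contact_force: [-0.5, -0.3, 0.2]
opening: 0.0551
grip_force: 0.0
```

```bash
python3 -m pendant '{"slide":[[0,0,-0.003],[0,0,-0.006],[0,0,-0.006],[0,0,-0.006],[0,0,-0.006]],"rotation":[[0,0,0],[0,0,0],[0,0,0],[0,0,0],[0,0,0]]}'
```

```text
time: 9.45
tool_pos: [0.5117, -0.0991, 0.0805]
ee_rot: [-0.0, 0.988, -0.153, 0.0]
contact_force: [0.2, 0.1, 0.7]
opening: 0.0551
grip_force: 0.0
```

```bash
python3 -m pendant '{"slide":[[0,0,-0.003],[0,0,-0.006],[0,0,-0.006],[0,0,-0.006],[0,0,-0.006]],"rotation":[[0,0,0],[0,0,0],[0,0,0],[0,0,0],[0,0,0]]}'
```

```text
time: 9.95
tool_pos: [0.5118, -0.0991, 0.0782]
ee_rot: [0.0, 0.988, -0.153, 0.0]
contact_force: [-0.3, 0.3, 4.4]
opening: 0.0548
grip_force: 2.4
```

```bash
python3 -m pendant '{"slide":[[0,0,-0.003],[0,0,-0.006],[0,0,-0.009],[0,0,-0.011],[0,0,-0.011]],"rotation":[[0,0,0],[0,0,0],[0,0,0],[0,0,0],[0,0,0]]}'; python3 -c "
from cell import robot
s=robot.observe();print(s['contact_force'],s['moment'])"
```

```text
time: 10.45
tool_pos: [0.5118, -0.0991, 0.074]
ee_rot: [0.0, 0.988, -0.153, 0.0]
contact_force: [-1.7, -0.3, 10.5]
opening: 0.055
grip_force: 4.9
[-1.70063828 -0.26117253 10.54602998] [ 0.15619147  0.2138942  -0.0218281 ]
```

```bash
python3 -m pendant '{"slide":[[0,0,-0.002],[0,0,-0.003],[0,0,-0.003],[0,0,-0.003],[0,0,-0.003]],"rotation":[[0,0,0],[0,0,0],[0,0,0],[0,0,0],[0,0,0]]}'
```

```text
time: 10.95
tool_pos: [0.5118, -0.0991, 0.0737]
ee_rot: [0.0, 0.988, -0.153, 0.001]
contact_force: [-7.0, 1.9, 33.1]
opening: 0.0552
grip_force: 16.4
```

```bash
H='{}'; python3 -m pendant '{"slide":[[0,0,0],[0,0,0],[0,0,0],[0,0,0],[0,0,0]],"rotation":[[0,0,0],[0,0,0],[0,0,0],[0,0,0],[0,0,0]]}'; python3 - <<'E'
from cell import robot
from h import *
s=robot.observe();print(s['contact_force'],s['moment'])
im=robot.get_image("scene")["image"]; x,y=190,80
cv2.imwrite("pics/press.png",cv2.convertScaleAbs(cv2.resize(im[y:y+100,x:x+110],None,fx=6,fy=6,interpolation=cv2.INTER_CUBIC),alpha=1.8))
E
```

```text
time: 11.45
tool_pos: [0.5119, -0.0991, 0.0737]
ee_rot: [0.0, 0.988, -0.153, 0.001]
contact_force: [-6.4, 1.2, 32.5]
opening: 0.0551
grip_force: 16.4
[-6.40891783  1.2383892  32.52947927] [ 0.31668986  1.1468616  -0.00595737]
```

View pics/press.png

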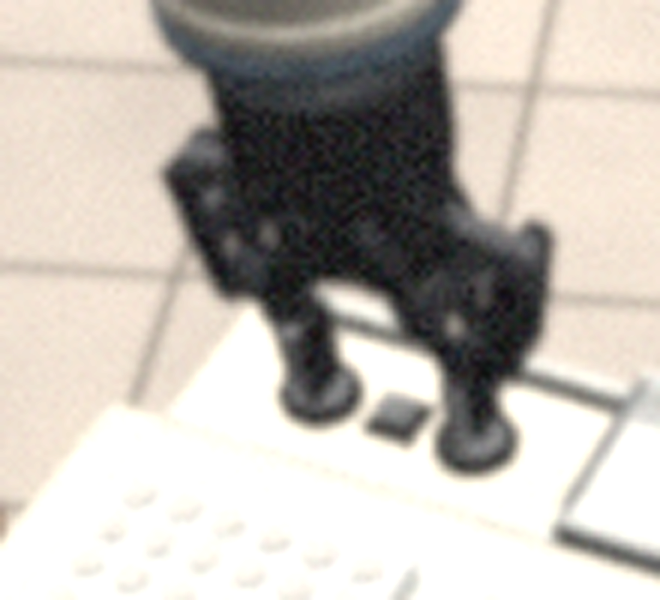

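Both keys are down at (320,395) and (477,440), each under a fingertip, and the square key at (398,415) is untouched. I'll hold about 4 s more, then release straight up.

```bash

python3 -m pendant '{"slide":[[0,0,0],[0,0,0],[0,0,0],[0,0,0],[0,0,0]],"rotation":[[0,0,0],[0,0,0],[0,0,0],[0,0,0],[0,0,0]]}' >/dev/null
python3 -m pendant '{"slide":[[0,0,0],[0,0,0],[0,0,0],[0,0,0],[0,0,0]],"rotation":[[0,0,0],[0,0,0],[0,0,0],[0,0,0],[0,0,0]]}' >/dev/null
python3 -m pendant '{"slide":[[0,0,0],[0,0,0],[0,0,0],[0,0,0],[0,0,0]],"rotation":[[0,0,0],[0,0,0],[0,0,0],[0,0,0],[0,0,0]]}' >/dev/null
python3 -m pendant '{"slide":[[0,0,0],[0,0,0],[0,0,0],[0,0,0],[0,0,0]],"rotation":[[0,0,0],[0,0,0],[0,0,0],[0,0,0],[0,0,0]]}'
python3 -m pendant '{"slide":[[0,0,0],[0,0,0],[0,0,0],[0,0,0],[0,0,0]],"rotation":[[0,0,0],[0,0,0],[0,0,0],[0,0,0],[0,0,0]]}' >/dev/null
python3 -m pendant '{"slide":[[0,0,0],[0,0,0],[0,0,0],[0,0,0],[0,0,0]],"rotation":[[0,0,0],[0,0,0],[0,0,0],[0,0,0],[0,0,0]]}' >/dev/null
python3 -m pendant '{"slide":[[0,0,0],[0,0,0],[0,0,0],[0,0,0],[0,0,0]],"rotation":[[0,0,0],[0,0,0],[0,0,0],[0,0,0],[0,0,0]]}' >/dev/null
python3 -m pendant '{"slide":[[0,0,0],[0,0,0],[0,0,0],[0,0,0],[0,0,0]],"rotation":[[0,0,0],[0,0,0],[0,0,0],[0,0,0],[0,0,0]]}'
python3 -m pendant '{"slide":[[0,0,0.02],[0,0,0.06],[0,0,0.13],[0,0,0.22],[0,0,0.3]],"rotation":[[0,0,0],[0,0,0],[0,0,0],[0,0,0],[0,0,0]]}'
python3 -m pendant '{"slide":[[-0.03,0,0.08],[-0.1,0,0.12],[-0.2,0,0.12],[-0.3,0,0.12],[-0.3,0,0.12]],"rotation":[[0,0,0],[0,0,0],[0,0,0],[0,0,0],[0,0,0]]}'
python3 -m pendant '{"slide":[[0,0,0],[0,0,0],[0,0,0],[0,0,0],[0,0,0]],"rotation":[[0,0,0],[0,0,0],[0,0,0],[0,0,0],[0,0,0]]}'
python3 - <<'E'
from cell import robot
import cv2
for c in("scene","top"):
    im=robot.get_image(c)["image"]; cv2.imwrite(f"pics/end_{c}.png",im)
    for n in("guard_tab","key_right_top","key_left_top","bottle","beaker","jar"):
        r=robot.pinpoint(n,c); print(c,n,[(round(q["score"],2),[round(float(v),3) for v in q["at"]]) for q in r[:1]])
E
```

```text
time: 13.5
tool_pos: [0.5119, -0.0991, 0.0737]
ee_rot: [0.0, 0.988, -0.153, 0.001]
contact_force: [-7.0, 2.3, 33.0]
opening: 0.0555
grip_force: 16.4
time: 15.5
tool_pos: [0.5119, -0.0991, 0.0737]
ee_rot: [0.0, 0.988, -0.153, 0.001]
contact_force: [-7.4, 1.8, 33.7]
opening: 0.0548
grip_force: 16.4
time: 16.0
tool_pos: [0.5114, -0.099, 0.1937]
ee_rot: [-0.0, 0.988, -0.153, -0.0]
contact_force: [0.7, -0.5, 0.6]
opening: 0.055
grip_force: 0.0
time: 16.5
tool_pos: [0.387, -0.0981, 0.2401]
ee_rot: [-0.0, 0.988, -0.153, -0.002]
contact_force: [0.4, -0.3, -0.2]
opening: 0.0551
grip_force: 0.0
time: 17.0
tool_pos: [0.3921, -0.099, 0.2403]
ee_rot: [-0.0, 0.988, -0.152, -0.0]
contact_force: [0.1, -0.2, -0.5]
opening: 0.0553
grip_force: 0.0
scene guard_tab [(0.82, [0.555, 0.033, 0.127])]
scene key_right_top [(0.4, [0.503, -0.132, 0.086])]
scene key_left_top [(0.42, [0.519, -0.071, 0.084])]
scene bottle [(0.79, [0.522, -0.289, -0.004])]
scene beaker [(0.83, [0.619, 0.223, 0.004])]
scene jar [(0.7, [0.747, 0.172, -0.005])]
top guard_tab [(0.81, [0.555, 0.036, 0.128])]
top key_right_top [(0.53, [0.507, -0.129, 0.087])]
top key_left_top [(0.58, [0.517, -0.07, 0.081])]
top bottle [(0.81, [0.519, -0.291, -0.001])]
top beaker [(0.74, [0.625, 0.219, 0.002])]
top jar [(0.59, [0.746, 0.172, 0.003])]
```

View pics/end_scene.png

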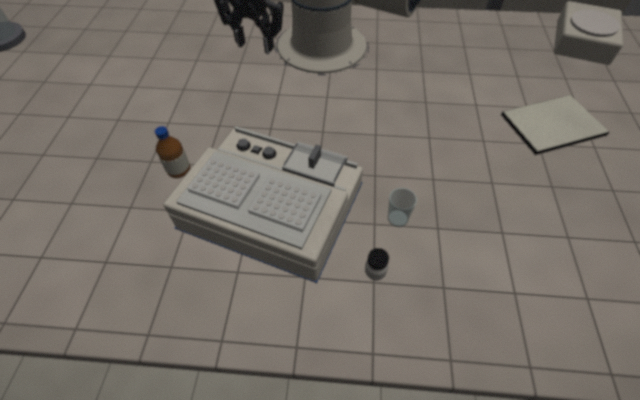

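The keys are back up at (243,145) and (269,152), and the guard is parked far left with its tab at (315,155). The bottle, beaker and jar are where they started, and the arm is clear.

```bash
python3 -c "
from cell import robot
print(robot.sign_off())"
```

```text
the job is handed in; nothing more can be done
None
```

The job is handed in at about 17.6 s: the guard was pushed to about 0.138 m, both round keys were pressed and held down together for about 5 s and sprang back up, the square key was not touched, and the bottle, beaker and jar are where they were.

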